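# Sleeve the pulley shaft and lift the set out of its stand

### The arm

A 6-joint arm with a two-finger parallel gripper is mounted at the origin on a cart in front of the work surface, level with it; the furniture and walls round the work are solid. World frame = base frame: x ahead of the robot, y to its left, z up, the work surface at z = 0. Lengths are in mm, angles in rad, forces in N, time in s.
With the tool pointing down it reaches from about 275 to 750 mm from the base axis. Payload 10.2 kg.
Tool frame: the origin (TCP) lies at the very end of the fingers, on their centre line; the grasp point (between the pads) lies 19 mm behind it; z points along the fingers, y is the line along which they close (so a half turn about z gives the same grasp; the last joint's range is limited). The gripper opens to 85 mm and grips with 20 to 120 N. Pads are 22 mm wide; open, the fingers measure 114 mm over their backs; the gripper's body (76 mm by 85 mm) begins 54 mm behind the grasp point. The pads swing forward as they close: fully open they stand 13 mm farther back than shut.
Start: joints at [-0.223, 0.313, 1.498, -0, 1.331, -0.223], TCP at [525.006, -0.013, 207.994] pointing down, gripper open.
Joint ranges: [-2.94, 2.94], [-0.97, 2.17], [0.19, 2.56], [-1.23, 4.37], [0.02, 3.11], [-2.88, 2.88]. Speed limits (rad/s): [2.39, 2.39, 3.01, 3.14, 3.14, 3.14].

### API

Orientations are given as a unit quaternion [w, x, y, z].
In Python, from rig import ctrl gives the robot as it stands.
- The arm moves only by the tool step_arm, never from a script. Its argument "increments" is a list of rows, each a list of 3 entries, a list of its own where there are three numbers: the shift along the tool's x, y, z in cm, then the turn, a rotation vector about the tool's x, y, z in degrees, then the opening in per cent of the stroke, from 0 (shut) to 100 (fully open). A call has 1 to 8 rows; each row is the pose to reach, as a shift and turn from the pose commanded when the call began, along the tool's axes at that moment; what a row does not reach only later rows make up. A row lasts 1/8 s, in which the tool goes at most 62.5 mm and 10.7 degrees, less where a joint would pass 70% of its speed; a pose out of reach is approached as far as the arm can. A call with a gripper value outside its range is refused whole. The fingers move at their own pace and stop on an object; "squeeze" is the grip in N (left out, the last holds). Time passes only in rows, so rows that repeat a pose let the fingers close. It gives the time, the measured TCP pose, the force, the opening and the grip force at its end, in the units of the state.
- ctrl.sense(): the state, without advancing time (a new reading comes with each control period).
- ctrl.capture(name): name is "scene" or "side" or "wrist"; returns a dict with "img" (480x640x3 uint8, red, green, blue), "fx", "fy", "cx", "cy" (pixels), "k1" (the pictures are not rectified: a ray, as slopes to the right and down, at radius r is drawn at 1 + k1 r^2 times it, then the intrinsics apply), "extrinsics" (4x4, takes a point from camera to world coordinates). Camera axes: x right, y down, z forward; pixel columns grow to the right and rows downward; lengths in mm; the calibration is good to about 2 mm. A picture is of the moment at which its call begins. There is no depth.
- ctrl.finish_job(): hands the job in; it is judged then, once.
The state is a dict: "time_s": time; "joints": joint angles; "dq": joint speeds; "tau": joint torques, N m; "eef_pos": TCP position; "ee_rot": TCP orientation; "force": force on the tool from outside, world axes, zero at the start; "wrist_torque": the same for the moment, N m; "grip_width": opening from 0.0 (shut) to 1.0 (fully open); "grip_force": force on a finger pad.
Only numpy, scipy, OpenCV 4.12 (cv2) and the standard library are available. Lean on these libraries where they do the work, as an engineer would, in place of code of your own. Each camera call takes 0.05 s, during which the arm holds its last target. There are 200 camera calls.

### The job

Slide the brass sleeve over the upright shaft of the blue pulley and lower it gently, without letting it drop, until it sits fully home on the pulley's hub, and let go of it while the pulley still sits in its stand. Then grip the shaft, lift the pulley with its sleeve straight up out of the stand until the foot of the shaft is about 6 cm clear above the stand, and finish while still holding it there over the stand, steady and level. Leave the dark steel collar and the other things on the bench alone.

Things in the scene. Friction and masses are not known exactly. Their poses are not given: they have to be found in the camera images.
- sleeve: Brass sleeve (plain ring), outside diameter 40 mm, bore 24 mm, 28 mm high, about 0.12 kg, loose, lying flat on the bench with its bore upright, to the left or the right of the stand. Origin: centre of its underside; z along the bore.
- pulley: Blue grooved pulley fixed on a steel shaft, about 0.4 kg, loose, upright in the stand. Origin: centre of the shaft's foot; z up the shaft. From the foot up: lower shaft 18 mm diameter, 0 to 34 mm (in the stand's bore); pulley 64 mm diameter, 34 to 52 mm (rests on the stand); hub 34 mm diameter, to 57 mm; upper shaft 20 mm diameter, to 117 mm, last 4 mm tapered.
- hub_face (a point): Point on the pulley's axis at the height of the hub's flat top face, where the underside of the sleeve must sit; 57 mm above the foot of the shaft, 73 mm above the bench while the pulley sits in the stand.
- shaft_top (a point): Centre of the top end of the pulley's shaft, 60 mm above hub_face; 133 mm above the bench while the pulley sits in the stand. With the sleeve home on the hub, 32 mm of bare shaft stands above the sleeve to be gripped.
- stand_top (a point): Centre of the flat top of the stand, on the axis of its bore, 50 mm above the bench. The stand is screwed to the bench and cannot move: grey base 100 x 80 x 12 mm with a bright column 44 mm in diameter; bore 22 mm, open upward, 38 mm deep.
- collar: Dark steel collar of the same outside size as the sleeve (40 mm diameter, 28 mm high) but with a bore of only 14 mm, so that it does not fit; loose, lies on the other side of the stand. Leave it alone. Origin: centre of its underside.
- cold_chisel: Red cold chisel, 168 mm long, lying on the right; bystander. Origin: middle of its underside.
- tape_roll: Roll of masking tape, 84 mm across, 19 mm high, lying on the right; bystander. Origin: centre of its underside.
- marker: Black marker pen, 132 mm long, 16 mm thick, lying at the front left; bystander. Origin: middle of its underside.
- hex_bolt: Steel hexagon bolt, 59 mm long, lying behind the stand; bystander. Origin: middle of its underside.
There are look-alikes about, which are no part of the job. Of the things shaped like the pulley, the blue one is meant. Several things have the shape of the sleeve; the one meant has the colours described above.

How it is judged (in metres and radians):
On the way:
1. the sleeve sits home on the hub, let go, while the pulley still sits in its stand (horizontal distance between sleeve and hub_face below 0.005 m and z of sleeve in the frame of pulley between 0.054 and 0.06 m and angle between the z axis of sleeve and the z axis of pulley, either way round below 0.08 rad and contact force between sleeve and the fingers below 0.2 N and height (world z) of pulley below 0.021 m and horizontal distance between pulley and stand_top below 0.005 m), for 0.2 s.
At the end, for the whole second after the job is handed in: Pulley held by the fingers: shaft foot 35 to 100 mm above the stand's top, within 30 mm of its axis, shaft within 0.09 rad of vertical, slower than 20 mm/s and 0.2 rad/s; sleeve centred on the shaft, its underside within 3 mm of the hub face and square to it (height (world z) of pulley between 0.085 and 0.15 m and horizontal distance between pulley and stand_top below 0.03 m and angle between pulley's own z axis and vertical below 0.09 rad and linear speed of pulley below 0.02 m/s and angular speed of pulley below 0.2 rad/s and contact force between pulley and the fingers above 2 N and horizontal distance between sleeve and hub_face below 0.006 m and z of sleeve in the frame of pulley between 0.054 and 0.06 m and angle between the z axis of sleeve and the z axis of pulley, either way round below 0.08 rad); the arm keeps its last pose, push and grip.
It fails at once if the sleeve drops down the shaft faster than 0.4 m/s (horizontal distance between sleeve and hub_face below 0.008 m and z of sleeve in the frame of pulley between 0.058 and 0.115 m and linear speed of sleeve above 0.4 m/s).
It fails at once if the pulley tips by more than 0.35 rad (angle between pulley's own z axis and vertical above 0.35 rad).
It fails at once if the steel collar or another thing on the bench is moved by more than 25 mm (distance of any of collar, cold_chisel, tape_roll, marker, hex_bolt from where it was at the start of the episode above 0.025 m).
It also fails if it takes over 48 s, if anything falls off the work surface, if the arm or the gripper's body presses on something with over 40 N, if the wrist force passes 120 N, or if a joint passes its speed limit or range.

## Working session

There is one attempt and no reset: what is moved stays moved. The work goes in short steps, Python scripts to look and compute and a tool call to move; the robot and the scene stay as the last step left them, time stands still between calls to the robot, and variables do not carry over. Pictures are saved under pics/ and viewed, at most 13 in all, crops included, and the job is handed in when it is done.

Besides the shell and the picture viewer there is one more tool, called after "Call:" in YAML: its name, and indented under it one key for each argument. step_arm: Moves the arm, as the interface text tells. Its arguments: {"type":"object","properties":{"increments":{"type":"array"},"squeeze":{"type":"number"}},"required":["increments"]}

```bash
ls; mkdir -p pics; cat > h.py <<'E'
import numpy as np, cv2
from rig import ctrl
def cap(n,f=None):
    c=ctrl.capture(n); c["img"]=np.asarray(c["img"])
    if f: cv2.imwrite("pics/"+f,c["img"][:,:,::-1])
    return c
def K(c): return np.array([[c["fx"],0,c["cx"]],[0,c["fy"],c["cy"]],[0,0,1.]]),np.array([c["k1"],0,0,0,0.])
def ray(c,u,v):
    k,d=K(c); p=cv2.undistortPoints(np.array([[[u,v]]],float),k,d)[0,0]
    E=np.asarray(c["extrinsics"]); r=E[:3,:3]@np.array([p[0],p[1],1]); return E[:3,3],r/np.linalg.norm(r)
def onz(c,u,v,z):
    o,r=ray(c,u,v); return o+r*(z-o[2])/r[2]
def proj(c,P):
    k,d=K(c); E=np.asarray(c["extrinsics"]); W=np.linalg.inv(E)
    return cv2.projectPoints(np.array([P],float),cv2.Rodrigues(W[:3,:3])[0],W[:3,3],k,d)[0][0,0]
E
python3 - <<'E'
from h import *
a=cap("scene","s0.png");b=cap("side","d0.png");w=cap("wrist","w0.png")
for c in(a,b,w): print(c["extrinsics"],c["fx"],c["k1"])
print(ctrl.sense())
E
```

```text
pics
[[ 4.75234662e-01 -5.04995469e-01  7.20507871e-01 -4.06657249e+02]
 [-8.79775339e-01 -2.61436774e-01  3.97046807e-01 -5.87504141e+02]
 [-1.21395851e-02 -8.22575461e-01 -5.68526377e-01  8.68653000e+02]
 [ 0.00000000e+00  0.00000000e+00  0.00000000e+00  1.00000000e+00]] 522.4508452252668 -0.13902544203637754
[[-9.99393704e-01 -2.66699195e-02  2.23817007e-02  5.22910578e+02]
 [-3.37412098e-02  5.83318139e-01 -8.11542654e-01  1.16115857e+03]
 [ 8.58812527e-03 -8.11805804e-01 -5.83864351e-01  9.86097666e+02]
 [ 0.00000000e+00  0.00000000e+00  0.00000000e+00  1.00000000e+00]] 515.9714810713351 -0.08663049672159025
[[ 9.99999071e-01 -8.81532417e-04 -1.03953204e-03  5.24579850e+02]
 [-1.15725671e-03 -9.52067860e-01 -3.05884701e-01  7.78857080e+01]
 [-7.20057770e-04  3.05885620e-01 -9.52067996e-01  3.72149416e+02]
 [ 0.00000000e+00  0.00000000e+00  0.00000000e+00  1.00000000e+00]] 427.8703483653636 -0.08820429972059896
{'time_s': 0.15, 'joints': array([-2.23389811e-01,  3.13337051e-01,  1.49820502e+00,  2.42378721e-05,
        1.33103455e+00, -2.23394693e-01]), 'dq': array([-0.00129948, -0.00312469, -0.00323063,  0.00107858,  0.0014746 ,
       -0.00072901]), 'tau': array([ 1.79854873e-03, -4.12368500e+01, -2.59796566e+01, -1.57318855e-04,
        3.17765021e-03, -3.62555340e-05]), 'eef_pos': array([5.24798075e+02, 4.57838955e-02, 2.07580251e+02]), 'ee_rot': array([-4.22584966e-04,  7.07107009e-01,  7.07106383e-01, -2.52211347e-04]), 'force': array([0.16800266, 0.68800374, 0.70703778]), 'wrist_torque': array([-0.01668042,  0.02608953, -0.01853366]), 'grip_force': 0.0, 'grip_width': 1.0009283174808212}
```

View pics/s0.png

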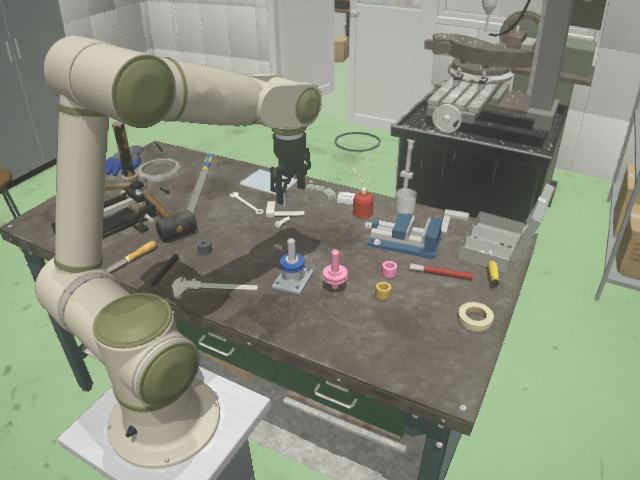

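View pics/d0.png

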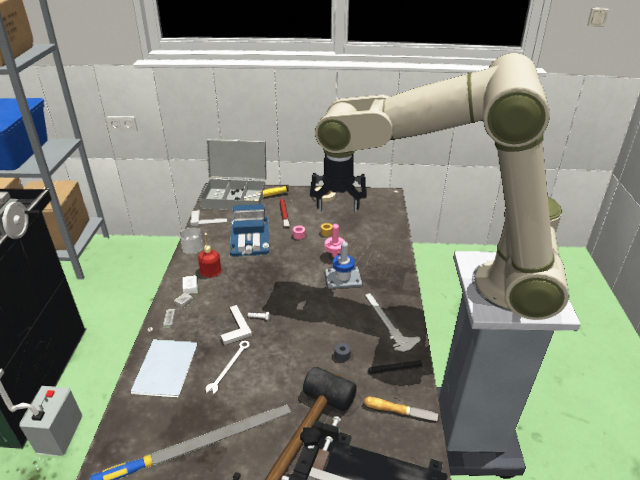

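The scene view shows these candidates:
- **Sleeve:** brass ring at scene (383,291), pink ring at (390,269), dark collar at (204,247).
- **Pulley:** blue one in the stand at (292,262), pink look-alike at (335,275).

I choose the brass ring and the blue pulley. In the side view they are at about (326,230) and (344,262).

```bash
cat >> h.py <<'E'
def tri(obs):
    A=np.zeros((3,3));b=np.zeros(3)
    for c,u,v in obs:
        o,r=ray(c,u,v);M=np.eye(3)-np.outer(r,r);A+=M;b+=M@o
    return np.linalg.solve(A,b)
def blob(c,lo,hi,win):
    h=cv2.cvtColor(c["img"],cv2.COLOR_RGB2HSV);m=cv2.inRange(h,lo,hi)
    x0,y0,x1,y1=win;z=np.zeros_like(m);z[y0:y1,x0:x1]=m[y0:y1,x0:x1]
    n,l,s,ce=cv2.connectedComponentsWithStats(z)
    i=1+np.argmax(s[1:,4]);return ce[i],s[i]
E
python3 - <<'E'
from h import *
a=cap("scene");b=cap("side")
B=((14,120,60),(28,255,255))
pa=blob(a,*B,(365,275,400,305));pb=blob(b,*B,(310,215,340,245));print(pa,pb)
print("sleeve",tri([(a,*pa[0]),(b,*pb[0])]),onz(a,*pa[0],14),onz(b,*pb[0],14))
U=((105,130,40),(125,255,255))
pa=blob(a,*U,(270,235,312,290));pb=blob(b,*U,(325,245,362,285));print(pa,pb)
print("pulley",tri([(a,*pa[0]),(b,*pb[0])]),onz(a,*pa[0],60),onz(b,*pb[0],60))
s=cv2.resize(a["img"][220:310,265:405],None,fx=5,fy=5)[:,:,::-1]
t=cv2.resize(b["img"][210:300,285:385],None,fx=5,fy=5)[:,:,::-1]
s=cv2.resize(s,(400,257));t=cv2.resize(t,(400,360));o=np.zeros((360,800,3),np.uint8);o[:257,:400]=s;o[:,400:]=t
cv2.imwrite("pics/c1.png",o)
E
```

```text
(array([382.79372197, 290.08071749]), array([376, 282,  15,  18, 223], dtype=int32)) (array([326.07971014, 229.33333333]), array([321, 223,  11,  14, 138], dtype=int32))
sleeve [ 562.68319697 -237.18520199   12.32159837] [ 561.53401931 -237.95705449   14.        ] [ 562.22739603 -234.07582339   14.        ]
(array([291.56896552, 262.48275862]), array([280, 254,  24,  16, 174], dtype=int32)) (array([343.39449541, 264.52293578]), array([333, 255,  22,  17, 218], dtype=int32))
pulley [506.11927628  -1.99661722  55.31092007] [503.39875122  -5.47631921  60.        ] [504.80640545   5.93662314  60.        ]
```

View pics/c1.png

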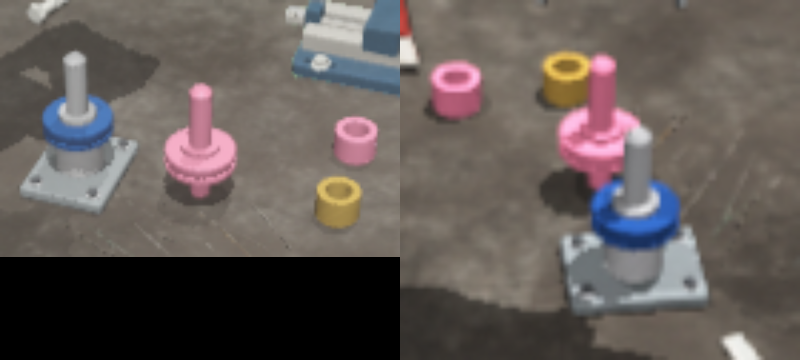

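The crop confirms both choices: brass ring at scene (383,291) and blue pulley in the stand. The pink pulley is a look-alike between them, so I'll travel above it.

Call:
step_arm:
  increments:
    - [[-5, 1, 0], [0, 0, 0], 100]
    - [[-11, 2, 0], [0, 0, 0], 100]
    - [[-17, 3, 0], [0, 0, 0], 100]
    - [[-22, 3.7, 2], [0, 0, 0], 100]
    - [[-23.6, 3.7, 5], [0, 0, 0], 100]
    - [[-23.6, 3.7, 8], [0, 0, 0], 100]
    - [[-23.6, 3.7, 8], [0, 0, 0], 100]
    - [[-23.6, 3.7, 8], [0, 0, 0], 100]
  squeeze: 40

```text
time_s: 1.25
eef_pos: [562.6, -236.1, 129.4]
ee_rot: [0.001, 0.707, 0.707, 0.0]
force: [-0.6, -0.1, -0.4]
grip_width: 0.999
grip_force: 0.0
```

```bash
python3 - <<'E'
from h import *
a=cap("scene");b=cap("side");w=cap("wrist","w1.png")
k=((160,60,90),(179,255,255))
for n,wa,wb in(("ppulley",(318,245,352,295),(320,220,350,262)),("psleeve",(378,255,402,282),(288,222,310,243))):
    pa=blob(a,*k,wa);pb=blob(b,*k,wb);print(n,tri([(a,*pa[0]),(b,*pb[0])]))
print(blob(w,(14,120,60),(28,255,255),(0,0,640,480)),proj(w,[562,-236,14]),proj(w,[562,-236,28]),ctrl.sense()["eef_pos"])
E
```

```text
ppulley [ 534.11176424 -115.58824366   50.12108203]
psleeve [ 652.20004569 -217.56210602   11.9568402 ]
(array([321.13958086, 222.00553578]), array([ 291,  189,   61,   66, 2529], dtype=int32)) [324.38568578 219.74159627] [324.40027711 225.54090417] [ 562.55669718 -236.08504027  129.40655086]
```

View pics/w1.png

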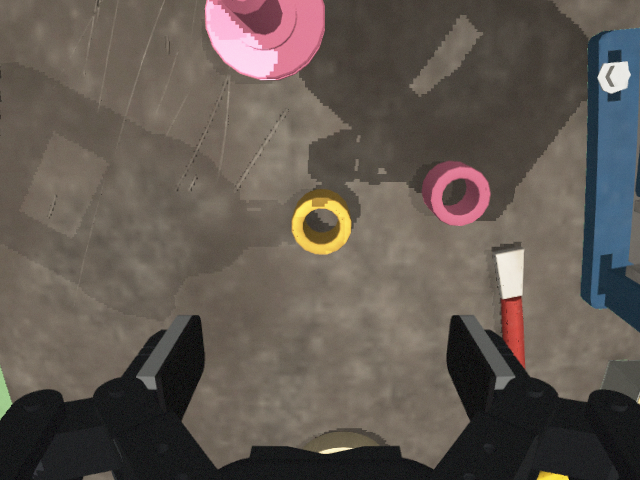

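The brass ring is centred under the tool at about (321,225). The pink ring at (456,193) is clear of the fingers. Descending and gripping.

Call:
step_arm:
  increments:
    - [[0, -0.15, 4], [0, 0, 0], 100]
    - [[0, -0.15, 8], [0, 0, 0], 100]
    - [[0, -0.15, 11], [0, 0, 0], 100]
    - [[0, -0.15, 12.4], [0, 0, 0], 100]
    - [[0, -0.15, 12.4], [0, 0, 0], 100]
    - [[0, -0.15, 12.4], [0, 0, 0], 30]
    - [[0, -0.15, 12.4], [0, 0, 0], 30]
    - [[0, -0.15, 12.4], [0, 0, 0], 30]
  squeeze: 40

```text
time_s: 2.4
eef_pos: [560.8, -236.2, 4.6]
ee_rot: [0.0, 0.707, 0.707, 0.0]
force: [0.2, -0.4, 0.4]
grip_width: 0.381
grip_force: 0.0
```

Call:
step_arm:
  increments:
    - [[0, 0, 0], [0, 0, 0], 30]
    - [[0, 0, 0], [0, 0, 0], 30]
    - [[0, 0, 0], [0, 0, 0], 30]

```text
time_s: 2.78
eef_pos: [560.7, -236.2, 4.6]
ee_rot: [0.0, 0.707, 0.707, 0.0]
force: [-1.9, 0.2, 5.5]
grip_width: 0.305
grip_force: 2.9
```

```bash
python3 - <<'E'
from h import *
w=cap("wrist","w2.png");print(ctrl.sense())
E
```

```text
{'time_s': 2.825, 'joints': array([-5.90976631e-01,  7.10295700e-01,  1.44172900e+00, -1.18766046e-04,
        9.88850690e-01, -5.90956128e-01]), 'dq': array([-8.42818018e-04,  5.43134851e-04,  1.82901173e-03, -2.38258327e-04,
        5.25823742e-05,  6.25387961e-04]), 'tau': array([ 1.22678191e-01, -5.05691457e+01, -2.04949218e+01,  1.22465724e-01,
       -4.40437105e-01, -2.79016029e-03]), 'eef_pos': array([ 560.69773824, -236.19172136,    4.61694718]), 'ee_rot': array([3.61460812e-04, 7.07090916e-01, 7.07122553e-01, 2.06057931e-05]), 'force': array([-2.00184011,  0.6813504 ,  5.05621791]), 'wrist_torque': array([ 0.04247118,  0.34804675, -0.00101572]), 'grip_force': 2.8662294289733836, 'grip_width': 0.3008950408236817}
```

View pics/w2.png

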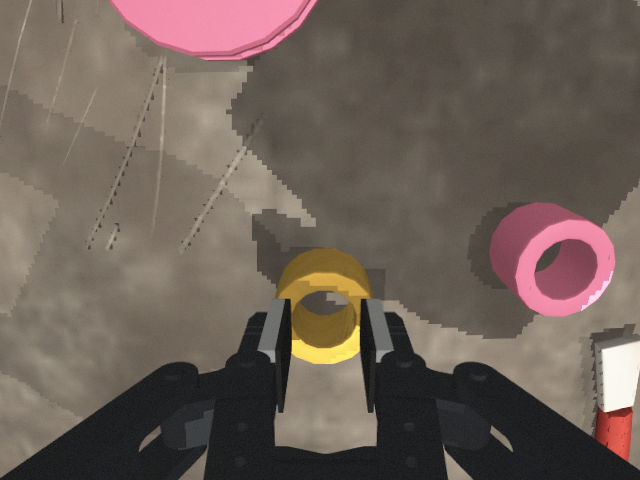

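```bash
python3 - <<'E'
from h import *
w=cap("wrist")
for z in(5,15,20,28,35):
  for y in (-225,-236,-247): print(z,y,proj(w,[547.7,y,z]).round(),proj(w,[560.7,y,z]).round(),proj(w,[573.7,y,z]).round(),proj(w,[580.7,y,z]).round())
E
```

```text
5 -225 [295. 269.] [326. 269.] [358. 269.] [374. 269.]
5 -236 [295. 293.] [326. 293.] [357. 293.] [374. 293.]
5 -247 [296. 317.] [326. 317.] [356. 317.] [373. 316.]
15 -225 [293. 279.] [326. 279.] [359. 279.] [377. 279.]
15 -236 [294. 304.] [326. 304.] [359. 304.] [376. 304.]
15 -247 [294. 328.] [326. 328.] [358. 328.] [375. 328.]
20 -225 [292. 284.] [326. 284.] [360. 284.] [379. 284.]
20 -236 [293. 310.] [326. 310.] [360. 310.] [378. 310.]
20 -247 [294. 335.] [326. 335.] [359. 335.] [377. 335.]
28 -225 [290. 293.] [326. 293.] [362. 293.] [381. 293.]
28 -236 [291. 320.] [326. 320.] [361. 320.] [380. 320.]
28 -247 [292. 346.] [326. 346.] [361. 346.] [379. 345.]
35 -225 [289. 302.] [326. 302.] [364. 302.] [384. 302.]
35 -236 [290. 330.] [326. 330.] [363. 330.] [383. 329.]
35 -247 [291. 356.] [326. 356.] [362. 356.] [381. 356.]
```

```bash
python3 - <<'E'
from h import *
w=cap("wrist")["img"];a=cap("scene");b=cap("side")
print(proj(a,[561,-236,14]),proj(b,[561,-236,14]))
u,v=proj(a,[561,-236,25]).astype(int);p,q=proj(b,[561,-236,25]).astype(int)
A=cv2.resize(a["img"][v-30:v+30,u-40:u+40],(400,300));B=cv2.resize(b["img"][q-30:q+30,p-40:p+40],(400,300))
W=cv2.resize(w[230:430,230:420],(570,600))[:,:400] if 0 else cv2.resize(w[235:430,225:425],(400,390))
o=np.zeros((600,800,3),np.uint8);o[:300,:400]=A;o[300:,:400]=B;o[:390,400:]=W
cv2.imwrite("pics/c2.png",o[:,:,::-1])
E
```

```text
[382.00058579 289.97390837] [326.47134103 229.01010969]
```

View pics/c2.png

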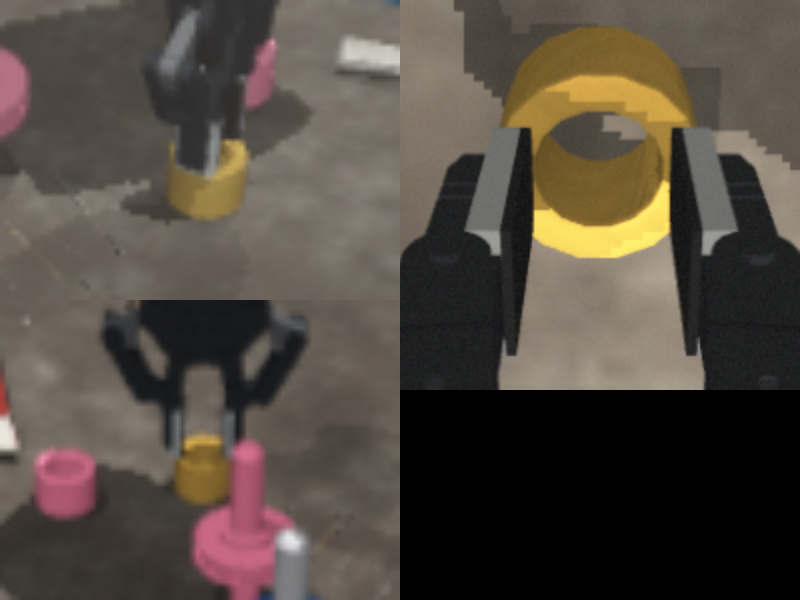

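The fingertips are resting on the ring's top rim, at crop (500,130) and (690,130). The real tips sit about 23 mm above the stated TCP height. I'll raise, open and go about 2 cm lower.

Call:
step_arm:
  increments:
    - [[0, 0, -1.5], [0, 0, 0], 30]
    - [[0, 0, -1.5], [0, 0, 0], 85]
    - [[0, 0, -1.5], [0, 0, 0], 85]
    - [[0, 0, -1.5], [0, 0, 0], 85]
    - [[0, 0, 0], [0, 0, 0], 85]
    - [[0, 0, 1.2], [0, 0, 0], 85]
    - [[0, 0, 1.8], [0, 0, 0], 85]
    - [[0, 0, 1.8], [0, 0, 0], 85]

```text
time_s: 4.03
eef_pos: [560.2, -235.9, -14.7]
ee_rot: [-0.001, 0.707, 0.707, -0.0]
force: [-0.7, 0.0, 0.3]
grip_width: 0.848
grip_force: 0.0
```

Call:
step_arm:
  increments:
    - [[0, 0, 0], [0, 0, 0], 60]
    - [[0, 0, 0], [0, 0, 0], 55]
    - [[0, 0, 0], [0, 0, 0], 40]
    - [[0, 0, 0], [0, 0, 0], 30]
    - [[0, 0, 0], [0, 0, 0], 20]
    - [[0, 0, 0], [0, 0, 0], 20]

```text
time_s: 4.78
eef_pos: [560.8, -236.2, -13.3]
ee_rot: [0.0, 0.707, 0.707, 0.0]
force: [-1.7, 1.2, 5.0]
grip_width: 0.452
grip_force: 40.2
```

```bash
python3 - <<'E'
from h import *
w=cap("wrist")["img"];a=cap("scene");b=cap("side")
print(ctrl.sense())
u,v=proj(a,[561,-236,25]).astype(int);p,q=proj(b,[561,-236,25]).astype(int)
A=cv2.resize(a["img"][v-30:v+30,u-40:u+40],(400,300));B=cv2.resize(b["img"][q-30:q+30,p-40:p+40],(400,300))
o=np.zeros((600,800,3),np.uint8);o[:300,:400]=A;o[300:,:400]=B;o[:390,400:]=cv2.resize(w[235:430,225:425],(400,390))
cv2.imwrite("pics/c3.png",o[:,:,::-1])
E
```

```text
{'time_s': 4.925, 'joints': array([-5.90934677e-01,  7.36513222e-01,  1.44919843e+00, -6.55871006e-05,
        9.55039764e-01, -5.90932794e-01]), 'dq': array([-0.00068524, -0.00115644, -0.00132292,  0.00119819, -0.00047054,
       -0.00095948]), 'tau': array([-1.54612530e-01, -5.09163845e+01, -1.99796283e+01,  2.86834367e-02,
       -4.55371197e-01, -4.82591960e-03]), 'eef_pos': array([ 560.7433408 , -236.17682113,  -13.32571868]), 'ee_rot': array([4.17865370e-04, 7.07093999e-01, 7.07119438e-01, 5.50070251e-05]), 'force': array([-1.9035636 ,  1.16710201,  5.7907042 ]), 'wrist_torque': array([0.15532323, 0.25330135, 0.02509612]), 'grip_force': 40.22751237731427, 'grip_width': 0.4568193759689}
```

View pics/c3.png

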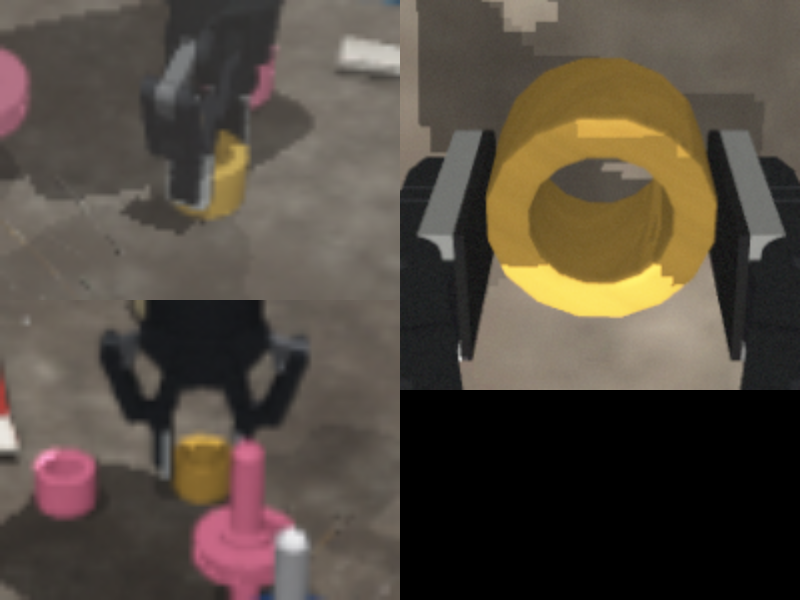

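The ring is now between the pads with 40 N grip at 39 mm opening, seen at crop (600,215). Lifting.

Call:
step_arm:
  increments:
    - [[0, 0, -1], [0, 0, 0], 20]
    - [[0, 0, -4], [0, 0, 0], 20]
    - [[0, 0, -8], [0, 0, 0], 20]
    - [[0, 0, -12], [0, 0, 0], 20]
    - [[0, 0, -16], [0, 0, 0], 20]
    - [[0, 0, -17], [0, 0, 0], 20]
    - [[3, -1, -17], [0, 0, 0], 20]
    - [[6, -2, -17], [0, 0, 0], 20]

```text
time_s: 5.92
eef_pos: [539.6, -175.1, 154.7]
ee_rot: [-0.001, 0.707, 0.707, -0.0]
force: [0.1, -0.7, -1.1]
grip_width: 0.456
grip_force: 40.6
```

Call:
step_arm:
  increments:
    - [[3.5, -1, 0], [0, 0, 0], 20]
    - [[7, -2, 0], [0, 0, 0], 20]
    - [[10, -3, 0], [0, 0, 0], 20]
    - [[13, -3.6, 0], [0, 0, 0], 20]
    - [[15.5, -3.6, 0], [0, 0, 0], 20]
    - [[17, -3.6, 0], [0, 0, 0], 20]
    - [[17.5, -3.6, 0], [0, 0, 0], 20]
    - [[17.5, -3.6, 0], [0, 0, 0], 20]

```text
time_s: 6.92
eef_pos: [504.5, -1.3, 155.7]
ee_rot: [-0.0, 0.707, 0.707, -0.0]
force: [-0.2, -0.4, -1.4]
grip_width: 0.454
grip_force: 40.6
```

Call:
step_arm:
  increments:
    - [[0, 0, 0], [0, 0, 0], 20]
    - [[0, 0, 0], [0, 0, 0], 20]
    - [[0, 0, 0], [0, 0, 0], 20]
    - [[0, 0, 0], [0, 0, 0], 20]

```text
time_s: 7.42
eef_pos: [504.5, -1.1, 156.0]
ee_rot: [0.0, 0.707, 0.707, 0.0]
force: [1.0, 0.7, -0.7]
grip_width: 0.457
grip_force: 40.6
```

```bash
python3 - <<'E'
from h import *
w=cap("wrist","w4.png");s=ctrl.sense();print(s["eef_pos"],s["ee_rot"],s["grip_force"],s["grip_width"],s["force"])
for P in([505,-1,133],[505,-1,73],[505,-1,169]):print(proj(w,P))
E
```

```text
[504.50596108  -1.10648804 155.99994834] [ 2.18495024e-05  7.07146731e-01  7.07066829e-01 -1.06899825e-05] 40.56993639562279 0.4550318046608666 [ 0.06557084 -0.07324702 -0.47419321]
[327.04030424 272.3110787 ]
[326.60168997 234.33762833]
[327.44328662 307.35127886]
```

View pics/w4.png

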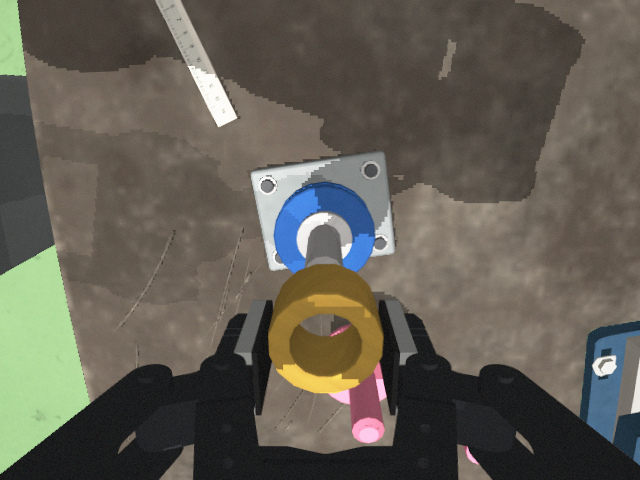

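The sleeve is square in the pads at (326,335) and hides the shaft top. I'll back off 4 cm in y so one picture shows both the shaft top and the sleeve.

Call:
step_arm:
  increments:
    - [[-2, 0, 0], [0, 0, 0], 20]
    - [[-4, 0, 0], [0, 0, 0], 20]
    - [[-4, 0, 0], [0, 0, 0], 20]
    - [[-4, 0, 0], [0, 0, 0], 20]
    - [[-4, 0, 0], [0, 0, 0], 20]
    - [[-4, 0, 0], [0, 0, 0], 20]

```text
time_s: 8.22
eef_pos: [504.5, -40.6, 156.0]
ee_rot: [-0.0, 0.707, 0.707, 0.0]
force: [0.1, 0.5, -0.9]
grip_width: 0.455
grip_force: 40.6
```

```bash
python3 - <<'E'
from h import *
w=cap("wrist");s=ctrl.sense();print(s["eef_pos"])
e=s["eef_pos"]
print("pred top",proj(w,[504.5,-1,133]),"sleeve top pred",proj(w,[e[0],e[1],e[2]+13.3+28]))
h=cv2.cvtColor(w["img"],cv2.COLOR_RGB2HSV);m=cv2.inRange(h,(14,100,60),(30,255,255))
cs=cv2.findContours(m,cv2.RETR_CCOMP,cv2.CHAIN_APPROX_NONE)
for c,hh in zip(cs[0],cs[1][0]):
    if len(c)>100: print("brass",hh[3],cv2.boundingRect(c),cv2.fitEllipse(c))
cr=w["img"][130:400,230:430];cv2.imwrite("pics/c5.png",cv2.resize(cr,(444,600))[:,:,::-1])
E
```

```text
[504.50475571 -40.67652285 156.02062652]
pred top [325.99533293 190.15825992] sleeve top pred [326.41640441 347.09580873]
brass -1 (268, 264, 116, 130) ((325.0962829589844, 329.69384765625), (114.94993591308594, 130.68338012695312), 0.04732903093099594)
brass 0 (299, 312, 54, 26) ((325.90521240234375, 324.4237976074219), (24.469894409179688, 49.422943115234375), 89.8377914428711)
```

View pics/c5.png

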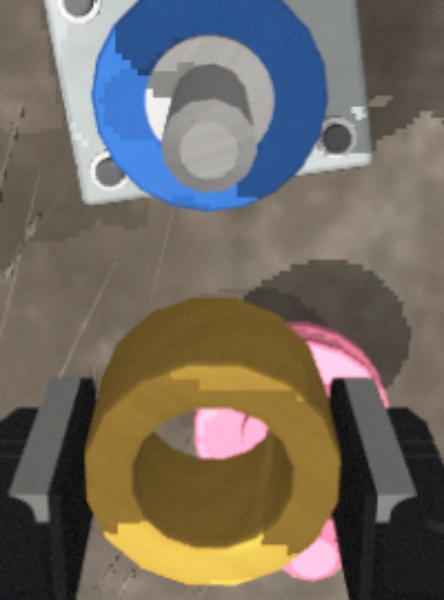

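The shaft top is at about image (324.1,197.5) and the sleeve's top face at about (325.6,344). Computing the relative offset.

```bash
python3 - <<'E'
from h import *
w=cap("wrist");p=onz(w,324.1,197.5,133);q=onz(w,325.6,344.3,197.3);print(p,q,p-q)
E
```

```text
[503.65822938  -4.42476234 133.        ] [504.23671793 -39.69875633 197.3       ] [ -0.57848854  35.27399398 -64.3       ]
```

Move over the shaft, then lower to about 5 mm below its top, slowly.

Call:
step_arm:
  increments:
    - [[2, -0.05, 0], [0, 0, 0], 20]
    - [[3.5, -0.05, 0], [0, 0, 0], 20]
    - [[3.5, -0.05, 0], [0, 0, 0], 20]
    - [[3.5, -0.05, 0], [0, 0, 0], 20]
    - [[3.5, -0.05, 1], [0, 0, 0], 20]
    - [[3.5, -0.05, 2], [0, 0, 0], 20]
    - [[3.5, -0.05, 3], [0, 0, 0], 20]
    - [[3.5, -0.05, 3], [0, 0, 0], 20]

```text
time_s: 9.32
eef_pos: [503.5, -6.0, 125.0]
ee_rot: [-0.001, 0.707, 0.707, -0.0]
force: [-0.5, -1.0, -1.0]
grip_width: 0.453
grip_force: 40.6
```

Call:
step_arm:
  increments:
    - [[0, 0, 0.2], [0, 0, 0], 20]
    - [[0, 0, 0.4], [0, 0, 0], 20]
    - [[0, 0, 0.7], [0, 0, 0], 20]
    - [[0, 0, 0.9], [0, 0, 0], 20]
    - [[0, 0, 1.1], [0, 0, 0], 20]
    - [[0, 0, 1.1], [0, 0, 0], 20]

```text
time_s: 10.07
eef_pos: [503.9, -6.0, 114.9]
ee_rot: [-0.0, 0.707, 0.707, -0.0]
force: [-1.0, -0.1, -0.1]
grip_width: 0.456
grip_force: 40.6
```

```bash
python3 - <<'E'
from h import *
w=cap("wrist");s=ctrl.sense();print(s["eef_pos"],s["force"],s["wrist_torque"],s["grip_width"])
cr=w["img"][180:400,230:430];cv2.imwrite("pics/c6.png",cv2.resize(cr,(545,600))[:,:,::-1])
E
```

```text
[503.97200067  -5.97283759 114.94568731] [ 0.14982614 -0.57792242 -2.47996925] [ 0.08723564  0.0334797  -0.00907145] 0.4537151292438808
```

View pics/c6.png

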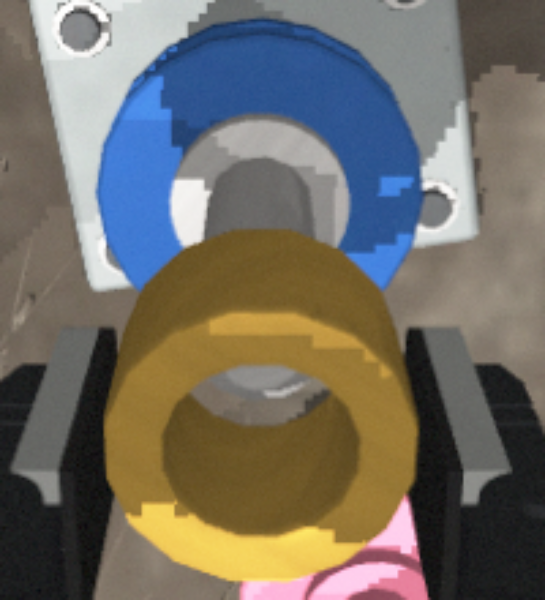

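The shaft top shows inside the bore at crop (262,390), centred, with no contact force. Lowering to about 10 mm above the hub.

Call:
step_arm:
  increments:
    - [[0, 0, 0.5], [0, 0, 0], 20]
    - [[0, 0, 1.1], [0, 0, 0], 20]
    - [[0, 0, 1.8], [0, 0, 0], 20]
    - [[0, 0, 2.5], [0, 0, 0], 20]
    - [[0, 0, 3.2], [0, 0, 0], 20]
    - [[0, 0, 3.9], [0, 0, 0], 20]
    - [[0, 0, 4.5], [0, 0, 0], 20]
    - [[0, 0, 4.5], [0, 0, 0], 20]

```text
time_s: 11.12
eef_pos: [503.7, -6.0, 69.5]
ee_rot: [-0.0, 0.707, 0.707, -0.0]
force: [-0.7, 1.6, -1.2]
grip_width: 0.451
grip_force: 40.5
```

Call:
step_arm:
  increments:
    - [[0, 0, 0.2], [0, 0, 0], 20]
    - [[0, 0, 0.4], [0, 0, 0], 20]
    - [[0, 0, 0.6], [0, 0, 0], 20]
    - [[0, 0, 0.8], [0, 0, 0], 20]
    - [[0, 0, 0.9], [0, 0, 0], 20]
    - [[0, 0, 0.95], [0, 0, 0], 20]
    - [[0, 0, 0.95], [0, 0, 0], 20]

```text
time_s: 12.0
eef_pos: [504.0, -6.0, 60.5]
ee_rot: [-0.0, 0.707, 0.707, -0.0]
force: [-0.0, 2.5, -0.2]
grip_width: 0.451
grip_force: 40.6
```

Call:
step_arm:
  increments:
    - [[0, 0, 0.05], [0, 0, 0], 20]
    - [[0, 0, 0.1], [0, 0, 0], 20]
    - [[0, 0, 0.1], [0, 0, 0], 20]

```text
time_s: 12.38
eef_pos: [504.1, -6.0, 59.7]
ee_rot: [0.0, 0.707, 0.707, 0.0]
force: [-0.7, 3.7, 4.2]
grip_width: 0.455
grip_force: 40.9
```

Call:
step_arm:
  increments:
    - [[0, 0, 0.05], [0, 0, 0], 20]
    - [[0, 0, 0.1], [0, 0, 0], 20]
    - [[0, 0, 0.1], [0, 0, 0], 20]

```text
time_s: 12.75
eef_pos: [504.1, -6.0, 59.6]
ee_rot: [0.0, 0.707, 0.707, 0.0]
force: [-5.2, 3.6, 12.5]
grip_width: 0.454
grip_force: 41.8
```

The upward force rises at TCP 59.6 mm, as predicted for the sleeve home on the hub. Releasing.

Call:
step_arm:
  increments:
    - [[0, 0, -0.05], [0, 0, 0], 20]
    - [[0, 0, -0.05], [0, 0, 0], 55]
    - [[0, 0, -0.05], [0, 0, 0], 65]
    - [[0, 0, -0.05], [0, 0, 0], 80]
    - [[0, 0, -0.05], [0, 0, 0], 80]
    - [[0, 0, -0.05], [0, 0, 0], 80]
    - [[0, 0, -0.05], [0, 0, 0], 80]
    - [[0, 0, -0.05], [0, 0, 0], 80]

```text
time_s: 13.75
eef_pos: [504.0, -6.0, 59.0]
ee_rot: [0.0, 0.707, 0.707, -0.0]
force: [-0.8, 0.4, 0.6]
grip_width: 0.797
grip_force: 0.0
```

```bash
python3 - <<'E'
from h import *
w=cap("wrist");a=cap("scene");b=cap("side");s=ctrl.sense();print(s["eef_pos"],s["force"],s["grip_force"],s["grip_width"])
B=((14,100,60),(30,255,255))
pa=blob(a,*B,(270,225,312,290));pb=blob(b,*B,(325,225,362,285));print(pa,pb,tri([(a,*pa[0]),(b,*pb[0])]))
u,v=proj(a,[504,-4,80]).astype(int);p,q=proj(b,[504,-4,80]).astype(int)
o=np.zeros((600,800,3),np.uint8);o[:300,:400]=cv2.resize(a["img"][v-30:v+30,u-40:u+40],(400,300));o[300:,:400]=cv2.resize(b["img"][q-30:q+30,p-40:p+40],(400,300))
o[:,400:]=cv2.resize(w["img"][120:420,225:425],(400,600));cv2.imwrite("pics/c7.png",o[:,:,::-1])
E
```

```text
[504.00512664  -5.98417389  58.99629183] [0.4109121  0.04478118 0.90215367] 0.0 0.8005695792604349
(array([294.408, 255.768]), array([289, 246,  11,  17, 125], dtype=int32)) (array([343.45255474, 256.33576642]), array([337, 248,  14,  15, 137], dtype=int32)) [506.98782438 -10.71849321  78.82324094]
```

View pics/c7.png

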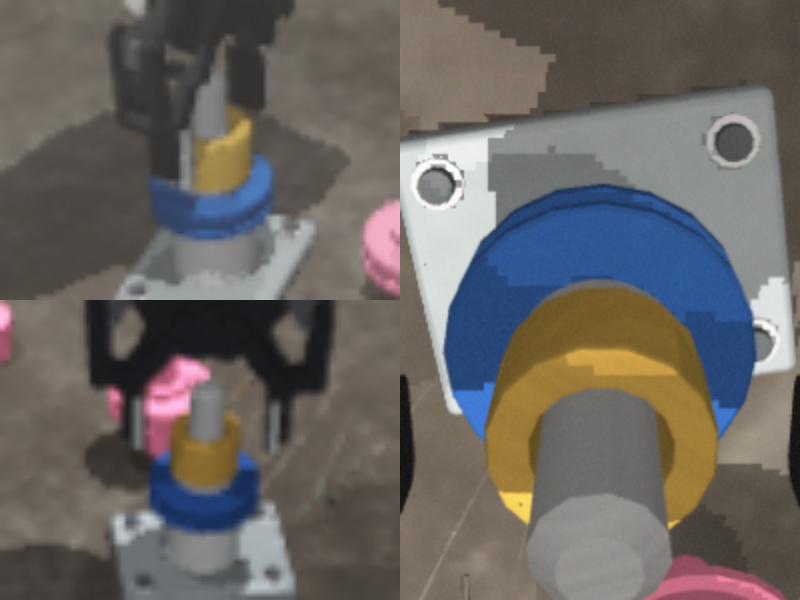

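The sleeve sits flat on the blue pulley's hub and the fingers are clear, with 32 mm of bare shaft above it (wrist crop (600,450)). Raising 2.5 cm and gripping the shaft.

Call:
step_arm:
  increments:
    - [[0, 0, -1], [0, 0, 0], 80]
    - [[0.1, 0, -2], [0, 0, 0], 80]
    - [[0.1, 0, -2.5], [0, 0, 0], 80]
    - [[0.1, 0, -2.5], [0, 0, 0], 80]
    - [[0.1, 0, -2.5], [0, 0, 0], 50]
    - [[0.1, 0, -2.5], [0, 0, 0], 35]
    - [[0.1, 0, -2.5], [0, 0, 0], 25]
    - [[0.1, 0, -2.5], [0, 0, 0], 25]
  squeeze: 70

```text
time_s: 14.9
eef_pos: [504.0, -5.0, 83.9]
ee_rot: [-0.0, 0.707, 0.707, -0.0]
force: [-0.9, -0.2, 0.1]
grip_width: 0.249
grip_force: 0.0
```

Call:
step_arm:
  increments:
    - [[0, 0, 0], [0, 0, 0], 5]
    - [[0, 0, 0], [0, 0, 0], 5]
    - [[0, 0, 0], [0, 0, 0], 5]
    - [[0, 0, 0], [0, 0, 0], 5]
    - [[0, 0, 0], [0, 0, 0], 5]

```text
time_s: 15.52
eef_pos: [503.9, -5.0, 84.2]
ee_rot: [-0.0, 0.707, 0.707, -0.0]
force: [-4.1, 0.8, 5.6]
grip_width: 0.207
grip_force: 68.8
```

Shaft gripped at 69 N. Lifting slowly by 9.4 cm.

Call:
step_arm:
  increments:
    - [[0, 0, -0.2], [0, 0, 0], 5]
    - [[0, 0, -0.5], [0, 0, 0], 5]
    - [[0, 0, -1], [0, 0, 0], 5]
    - [[0, 0, -1.6], [0, 0, 0], 5]
    - [[0, 0, -2.2], [0, 0, 0], 5]
    - [[0, 0, -2.8], [0, 0, 0], 5]
    - [[0, 0, -3.4], [0, 0, 0], 5]
    - [[0, 0, -4], [0, 0, 0], 5]

```text
time_s: 16.52
eef_pos: [504.0, -5.0, 124.4]
ee_rot: [0.0, 0.707, 0.707, 0.0]
force: [-0.5, -0.2, -5.9]
grip_width: 0.204
grip_force: 68.5
```

Call:
step_arm:
  increments:
    - [[0, 0, -0.6], [0, 0, 0], 5]
    - [[0, 0, -1.4], [0, 0, 0], 5]
    - [[0, 0, -2.2], [0, 0, 0], 5]
    - [[0, 0, -3.2], [0, 0, 0], 5]
    - [[0, 0, -4.2], [0, 0, 0], 5]
    - [[0, 0, -5], [0, 0, 0], 5]
    - [[0, 0, -5.4], [0, 0, 0], 5]
    - [[0, 0, -5.4], [0, 0, 0], 5]

```text
time_s: 17.52
eef_pos: [504.0, -5.0, 178.1]
ee_rot: [0.0, 0.707, 0.707, 0.0]
force: [-1.0, 0.1, -5.1]
grip_width: 0.204
grip_force: 68.5
```

Call:
step_arm:
  increments:
    - [[0, 0, 0], [0, 0, 0], 5]
    - [[0, 0, 0], [0, 0, 0], 5]
    - [[0, 0, 0], [0, 0, 0], 5]
    - [[0, 0, 0], [0, 0, 0], 5]
    - [[0, 0, 0], [0, 0, 0], 5]
    - [[0, 0, 0], [0, 0, 0], 5]

```text
time_s: 18.27
eef_pos: [504.0, -5.0, 178.0]
ee_rot: [-0.0, 0.707, 0.707, -0.0]
force: [-0.2, -0.0, -5.0]
grip_width: 0.206
grip_force: 68.5
```

```bash
python3 - <<'E'
from h import *
a=cap("scene");b=cap("side");w=cap("wrist");s=ctrl.sense();print(s["eef_pos"],s["force"],s["wrist_torque"],s["grip_force"],s["grip_width"])
u,v=proj(a,[504,-4,140]).astype(int);p,q=proj(b,[504,-4,140]).astype(int)
print(proj(a,[504,-4,110])-[u,v],proj(b,[504,-4,110])-[p,q])
o=np.zeros((600,800,3),np.uint8);o[:300,:400]=cv2.resize(a["img"][v-30:v+45,u-50:u+50],(400,300));o[300:,:400]=cv2.resize(b["img"][q-30:q+45,p-50:p+50],(400,300))
o[:,400:]=cv2.resize(w["img"][120:420,225:425],(400,600));cv2.imwrite("pics/c8.png",o[:,:,::-1])
E
```

```text
[503.9958679   -4.99649065 177.99184692] [-0.46709399 -0.20352467 -6.1838279 ] [-0.04604341 -0.01235239 -0.00287227] 68.5024890024215 0.20408367354811463
[ 1.36086455 10.36142459] [0.20297337 9.50508836]
```

View pics/c8.png

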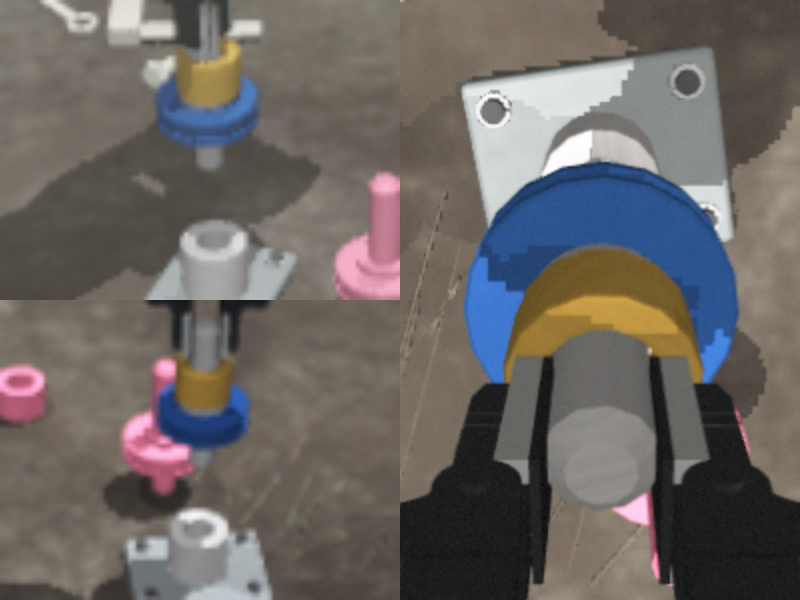

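The pulley hangs level and clear above the stand, with the sleeve seated on its hub. The force reading matches the 0.52 kg load. Handing in.

```bash
python3 -c "
from rig import ctrl
print(ctrl.finish_job())"
```

```text
the job is handed in; nothing more can be done
None
```

I handed the job in at about 18 s: the brass sleeve sits home on the blue pulley's hub, and the pulley is held level by its shaft about 6 cm above the stand; the hand-in returned no verdict.

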